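# Seat a detector tile against its datum wall with a spacer

## Robot

A 6-joint arm with a two-finger parallel gripper is mounted at the origin on the work surface. World frame = base frame: x ahead of the robot, y to its left, z up, the work surface at z = 0. Lengths are in mm, angles in degrees, forces in N, time in s.
With the tool pointing down it reaches from about 350 to 850 mm from the base axis. Payload 8.1 kg.
Tool frame: the origin (TCP) lies between the finger pads; the fingertips stand 17 mm ahead of it and the grasp point (between the pads) lies 2 mm behind it; z points along the fingers, y is the line along which they close (so a half turn about z gives the same grasp; the last joint's range is limited). The gripper opens to 85 mm and grips with 20 to 120 N. Pads are 22 mm wide; open, the fingers measure 114 mm over their backs; the gripper's body (76 mm by 85 mm) begins 54 mm behind the grasp point. The pads swing forward as they close: fully open they stand 13 mm farther back than shut.
Start: joints at [-73.992, 7.471, 85.268, -0, 87.261, -4.893], TCP at [214.077, -560.514, 220.992] pointing down, gripper open.
Joint ranges: [-169.43, 169.43], [-51.17, 129.36], [1.28, 143.12], [-76.62, 256.62], [0, 156.53], [-152.29, 152.29]. Speed limits (degrees/s): [136.94, 136.94, 159.86, 180, 180, 180].

## Interface

Orientations are given as [roll, pitch, yaw] about the fixed x, y, z axes, in that order (R = Rz(yaw) Ry(pitch) Rx(roll)).
In Python, from bench import sense, snapshot, hand_in, trace, place_of gives the robot as it stands.
- The arm moves only by the shell command python3 -m handwheel 'ROWS' [FORCE]. ROWS is JSON, a list of rows, each a list of 7 numbers: the opening, from -1 (shut) to 1 (fully open), then the shift along the tool's x, y, z in cm, then the turn, a rotation vector about the tool's x, y, z in rad. A call has 1 to 12 rows; each row shifts and turns the commanded pose from where the row before left it, along the tool's axes as they then stand; what a row does not reach is not made up. A row lasts 1/12 s, in which the tool goes at most 41.7 mm and 7.16 degrees, less where a joint would pass 70% of its speed; a pose out of reach is approached as far as the arm can. A call with a gripper value outside its range is refused whole. The fingers move at their own pace and stop on an object; FORCE is the grip in N (left out, the last holds). Time passes only in rows, so rows that do not move let the fingers close. It gives the time, the measured TCP pose, the force, the opening and the grip force at its end, in the units of the state.
- sense(): the state, without advancing time (a new reading comes with each control period).
- snapshot(name): name is "scene" or "top"; returns a dict with "image" (400x640x3 uint8, red, green, blue), "intrinsics" (3x3 intrinsics, pixels), "R" (3x3) and "t" (3): a world point X has camera coordinates R X + t. Camera axes: x right, y down, z forward; pixel columns grow to the right and rows downward; lengths in mm; the calibration is good to about 2 mm. A picture is of the moment at which its call begins. There is no depth.
- hand_in(): hands the job in; it is judged then, once.
Trained networks look in a picture, given as the dict that the camera call returned (one of the last four; its "shot" number tells which), for a name from the list of things; names that differ only in an ending like _2 or _b are one class to them, and where a whole thing is asked for, a point or a joint stands for the part that bears it (a point fixed in the world has none). Each returns a list of dicts, best first, with "conf" (0 to 1); they miss things now and then, are a little off and sometimes report something else, mostly with a low value. They report only what shows in the picture. A call takes as long as a camera call. They do not tell look-alikes from the thing itself.
- trace(picture, query): "pixels" (400x640 bool, what is visible of it).
- place_of(picture, query): "location" ([x, y, z] in mm, in world coordinates, good to about 4 mm: a listed point, or the origin of a listed thing).
The state is a dict: "time": time; "joint_pos": joint angles; "qd": joint speeds; "joint_efforts": joint torques, N m; "tool_pos": TCP position; "tcp_rot": TCP orientation; "ft_force": force on the tool from outside, world axes, zero at the start; "wrist_torque": the same for the moment, N m; "finger_gap": finger opening in mm; "grip_force": force on a finger pad.
Only numpy, scipy, OpenCV 4.12 (cv2) and the standard library are available. Lean on these libraries where they do the work, as an engineer would, in place of code of your own. Each camera call takes 0.05 s, during which the arm holds its last target. There are 200 camera calls.

## Task

Set the detector tile flat and centred on the jig's narrow pedestal, lengthwise between the datum wall and the two stop posts, and let go of it. Then take the spacer upright from its rack, slide it down into the gap between the tile and a stop post, at the one post where the gap is wide enough (do not force it in at the other), until its foot is at least level with the tile's underside but clear of the jig's base, and with the spacer alone gently push the tile flush against the datum wall. Finish while still gripping the spacer and holding the tile pressed against the wall; leave the other things on the bench alone.

Things in the scene. Friction and masses are not known exactly. Their poses are not given: they have to be found in the camera images.
- jig: Fixed jig: aluminium base plate 10 mm thick (x -95 to +65, y -55 to +55 mm) with a steel pedestal 40 mm (x) x 36 mm (y), flat top 45 mm above the bench; the tile overhangs it all round. Origin: on the bench under the pedestal's centre; x points from the stop posts to the datum wall, z up. A centred tile flush with the wall has its centre at x 0, y 0, z 51 mm.
- datum: Datum wall: fixed upright steel plate on the jig, 12 mm thick, 50 mm wide along the jig's y, its top 62 mm above the bench. Origin: foot centre of the face that looks at the pedestal, 10 mm above the bench, at x = +32 mm of the jig; axes as the jig.
- post_wide: Stop post that leaves the wide gap: fixed steel block 28 mm (x) x 24 mm (y), top 61 mm above the bench. Origin: centre of its underside, 10 mm above the bench, at x -66 and y +16 or -16 mm of the jig (varies); axes as the jig. Its face to the tile is at its own x +14 mm, 20 mm from a tile that is flush with the wall; the gap is open down to the base plate.
- post_narrow: The other stop post, at the other y, standing closer to the tile: fixed steel block 40 mm (x) x 24 mm (y), same height. Origin 10 mm above the bench at x -66 mm of the jig; axes as the jig; it spans its own x -14 to +26 mm. It leaves at most 8 mm to the tile, too little for the spacer; so the tile has 8 mm of play along x between this post and the wall.
- tile_center (a point): Centre of the detector tile: loose flat aluminium block with a dark silicon top, 64 mm (x) x 56 mm (y) x 12 mm high, about 120 g. Axes: x along the 64 mm, z up. Starts lying on the carry stand, its underside 25 mm above the bench. Either end may face the wall.
- stand: Fixed black carry stand under the tile at the start: foot 60 x 40 x 6 mm, block 44 (x) x 32 (y) mm, 25 mm high, so that the tile overhangs it on all sides. Origin: on the bench, under its centre.
- spacer_center (a point): Centre of the spacer, half-way up: loose plain upright aluminium bar 12 mm (x) x 22 mm (y) x 100 mm high (z), about 70 g; plain square ends. Its foot is 50 mm below this point. Starts standing in a slot of the rack, with the 12 mm across the slot's narrow way.
- rack: Fixed grey plastic rack 80 x 64 x 28 mm. Origin: on the bench, under its centre. The spacer stands in its slot at y = +10 mm, which is 20 mm deep with about 1.5 mm of play all round; 72 mm of the spacer stick out above the rack. The other slot is empty.
- objective: Bystander: black microscope objective standing on the bench, 38 mm across, 40 mm high. Origin at its underside.
- driver: Bystander: screwdriver about 150 mm long, lying on the bench.
- cleaner: Bystander: white closed bottle, 44 mm across, 85 mm high. Origin at its underside.
- slide_box: Bystander: grey box 80 x 50 x 30 mm. Origin at its underside.
- lens_cap: Bystander: black disc 48 mm across, 12 mm high. Origin at its underside.
- adapter: Bystander: aluminium ring 60 mm across, 14 mm high. Origin at its underside.
- wrench: Bystander: wrench about 130 mm long, lying on the bench.
There are look-alikes about, which are no part of the job. What is shaped like the part that bears spacer_center but purple is not meant. Leave any yellow look-alike of the jig alone.

How it is judged:
By the outcome, as a careful person would: the job done as asked, in the order asked, and still so for the second after the job is handed in, while the arm keeps its last pose, push and grip.
It also fails if it takes over 61 s, if anything falls off the work surface, if the arm or the gripper's body presses on something with over 40 N, if the wrist force passes 120 N, or if a joint passes its speed limit or range.

## Working session

There is one attempt and no reset: what is moved stays moved. The work goes in short steps, Python scripts to look and compute and a shell command to move; the robot and the scene stay as the last step left them, time stands still between calls to the robot, and variables do not carry over. Pictures are saved under pics/ and viewed, at most 10 in all, crops included, and the job is handed in when it is done.

```bash
ls; mkdir -p pics; python3 - <<'E'
from bench import *
import cv2, numpy as np
s=sense(); print({k:np.round(v,3).tolist() for k,v in s.items()})
for n in("scene","top"):
    p=snapshot(n); cv2.imwrite(f"pics/{n}0.png",p["image"][:,:,::-1])
    print(n,np.round(p["intrinsics"],1).tolist(),np.round(p["R"],4).tolist(),np.round(p["t"],1).tolist())
    for q in["jig","datum","post_wide","post_narrow","tile_center","stand","spacer_center","rack"]:
        print(q,[(np.round(d["location"],1).tolist(),round(d["conf"],2)) for d in place_of(p,q)][:3])
E
```

```text
pics
{'time': 0.0, 'joint_pos': [-73.993, 7.514, 85.329, 0.0, 87.262, -4.893], 'qd': [-0.079, 0.004, 0.021, -0.05, -0.106, -0.063], 'joint_efforts': [-0.003, -56.941, -50.054, -0.0, 0.015, 0.0], 'tool_pos': [213.912, -559.968, 219.959], 'tcp_rot': [-179.895, -0.009, 20.901], 'ft_force': [-0.796, 0.168, 0.484], 'wrist_torque': [-0.011, -0.056, 0.057], 'grip_force': 0.0, 'finger_gap': 85.559}
scene [[460.8, 0.0, 323.5], [0.0, 460.8, 203.8], [0.0, 0.0, 1.0]] [[0.5935, 0.8048, 0.0001], [0.5232, -0.3858, -0.7599], [-0.6115, 0.451, -0.6501]] [-307.7, -218.2, 1469.9]
jig [([299.0, 244.6, 1.6], 0.72), ([561.6, -20.2, -2.8], 0.61)]
datum [([325.8, 231.2, 8.6], 0.84), ([596.5, -28.4, 6.5], 0.77), ([678.8, -379.8, 3.3], 0.72)]
post_wide [([496.0, -26.9, 9.9], 0.8)]
post_narrow [([499.5, 4.2, 9.4], 0.51)]
tile_center [([500.6, 295.1, 32.0], 0.67)]
stand [([505.9, 296.0, -0.9], 0.59)]
spacer_center [([452.9, -327.5, 49.0], 0.9), ([454.7, -233.2, 61.8], 0.84)]
rack [([449.7, -241.7, -0.1], 0.58)]
top [[448.2, 0.0, 314.7], [0.0, 448.2, 198.8], [0.0, 0.0, 1.0]] [[-0.0107, -0.9999, -0.0035], [-0.9971, 0.011, -0.0759], [0.076, 0.0027, -0.9971]] [10.1, 531.1, 1039.0]
jig [([297.3, 240.3, -0.4], 0.87), ([562.3, -22.3, 0.9], 0.61)]
datum [([331.2, 232.2, 9.6], 0.77), ([593.6, -29.9, 12.2], 0.58)]
post_wide [([496.0, -24.7, 9.6], 0.49)]
post_narrow [([499.9, 2.9, 11.5], 0.49), ([502.1, 293.7, 33.3], 0.31)]
tile_center [([500.7, 293.8, 31.6], 0.75)]
stand []
spacer_center [([451.2, -235.0, 60.6], 0.69), ([454.1, -333.3, 52.8], 0.43)]
rack [([450.5, -245.9, -2.1], 0.62)]
```

```bash
python3 - <<'E'
import cv2
for n in("scene","top"):
    im=cv2.imread(f"pics/{n}0.png"); cv2.imwrite(f"pics/{n}0b.png",cv2.resize(im,(800,500),interpolation=cv2.INTER_CUBIC))
E
```

```text
(no output)
```

View pics/top0.png

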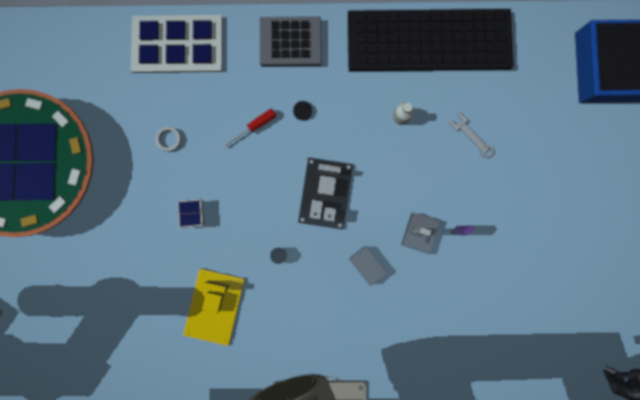

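View pics/scene0.png

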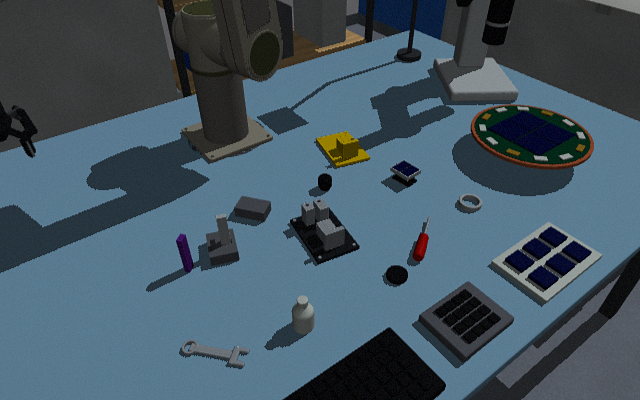

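The top view shows the jig at (327,194) with its posts towards the robot and the wall away from it. The tile is at (190,213), and the rack with the metal spacer at (422,232). The purple look-alike is at (462,230) and the yellow jig at (215,305). Next I fit poses to the traced masks.

```bash
cat > h.py <<'E'
import numpy as np, cv2, os
from scipy.optimize import minimize
from bench import *
def jigb(s): return [(-95,65,-55,55,0,10),(-20,20,-18,18,10,45),(32,44,-25,25,10,62),(-80,-52,s*16-12,s*16+12,10,61),(-80,-40,-s*16-12,-s*16+12,10,61)]
TILE=[(-32,32,-28,28,-6,6)]
SP=[(-6,6,-11,11,-50,50)]
RACK=[(-40,40,-32,32,0,28)]
def proj(p,X):
    c=np.asarray(X)@np.array(p["R"]).T+np.array(p["t"]); u=c@np.array(p["intrinsics"]).T
    return u[:,:2]/u[:,2:]
def corners(b,pose):
    x,y,z,a=pose; a=np.radians(a)
    P=np.array([[i,j,k] for i in b[:2] for j in b[2:4] for k in b[4:]],float)
    R=np.array([[np.cos(a),-np.sin(a),0],[np.sin(a),np.cos(a),0],[0,0,1]])
    return P@R.T+[x,y,z]
def render(p,boxes,pose,o,n,S=6):
    im=np.zeros((n*S,n*S),np.uint8)
    for b in boxes:
        h=cv2.convexHull(((proj(p,corners(b,pose))-o+.5)*S-.5).astype(np.float32))
        cv2.fillConvexPoly(im,np.round(h*16).astype(np.int32),1,shift=4)
    return im.reshape(n,S,n,S).mean((1,3))
def fit(ps,ms,boxes,pose,n=110):
    os_=[np.floor(proj(p,[pose[:3]])[0])-n//2 for p in ps]
    cs=[]
    for m,o in zip(ms,os_):
        M=np.pad(m.astype(float),n); r,c=int(o[1])+n,int(o[0])+n; cs.append(M[r:r+n,c:c+n])
    f=lambda v:sum(np.sum((render(p,boxes,(v[0],v[1],pose[2],v[2]),o,n)-c)**2) for p,o,c in zip(ps,os_,cs))
    best=None
    for da in(-20,0,20):
        x0=np.array([pose[0],pose[1],pose[3]+da])
        r=minimize(f,x0,method="Nelder-Mead",options=dict(initial_simplex=np.vstack([x0,x0+[5,0,0],x0+[0,5,0],x0+[0,0,12]]),xatol=.05,fatol=.1,maxiter=150))
        if best is None or r.fun<best.fun: best=r
    return np.round(best.x,2).tolist(),round(best.fun,1),[int(c.sum()) for c in cs]
def near(p,q,xy):
    for d in trace(p,q):
        m=d["pixels"]; v,u=np.nonzero(m)
        if len(u) and np.hypot(u.mean()-xy[0],v.mean()-xy[1])<20: return m
    return None
E
python3 - <<'E'
from h import *
ps=[snapshot("top"),snapshot("scene")]
for name,q,boxes,pose in[("jig","jig",jigb(-1),(561,-21,0,-10)),("jig+","jig",jigb(1),(561,-21,0,-10)),("tile","tile_center",TILE,(500.6,294.5,31,0)),("sp","spacer_center",SP,(453,-234,58,-20)),("rack","rack",RACK,(450,-243,0,-20))]:
    ms=[near(p,q,proj(p,[pose[:3]])[0]) for p in ps]
    if "rack" in name: boxes=RACK
    ok=[i for i in(0,1) if ms[i] is not None]; print(name,ok)
    for sel in([0],[1],[0,1]):
        if all(i in ok for i in sel): print(sel,fit([ps[i] for i in sel],[ms[i] for i in sel],boxes,pose))
t=[]
for p,(u,v) in((ps[0],(327,194)),(ps[0],(190,213)),(ps[0],(425,232)),(ps[1],(322,232)),(ps[1],(405,172)),(ps[1],(222,238))):
    t.append(cv2.resize(p["image"][v-42:v+42,u-44:u+44,::-1],(264,252),interpolation=cv2.INTER_CUBIC))
cv2.imwrite("pics/c.png",np.vstack([np.hstack(t[:3]),np.hstack(t[3:])]))
E
```

```text
jig [0, 1]
[0] ([561.67, -22.71, -9.61], np.float64(361.8), [2742])
[1] ([562.45, -23.84, -8.82], np.float64(643.2), [1899])
[0, 1] ([561.78, -23.08, -9.54], np.float64(1018.5), [2742, 1899])
jig+ [0, 1]
[0] ([561.67, -22.71, -9.61], np.float64(361.8), [2742])
[1] ([562.12, -23.83, -9.02], np.float64(639.9), [1899])
[0, 1] ([561.77, -23.13, -9.5], np.float64(1015.1), [2742, 1899])
tile [0, 1]
[0] ([500.47, 295.63, 4.27], np.float64(17.8), [716])
[1] ([498.99, 296.7, 3.92], np.float64(20.5), [363])
[0, 1] ([500.27, 295.79, 4.58], np.float64(43.5), [716, 363])
sp [1]
[1] ([435.78, -228.12, -18.61], np.float64(98.3), [248])
rack [0, 1]
[0] ([449.02, -242.11, -18.62], np.float64(140.7), [897])
[1] ([448.28, -242.72, -19.91], np.float64(177.6), [751])
[0, 1] ([448.79, -242.36, -19.29], np.float64(324.0), [897, 751])
```

View pics/c.png

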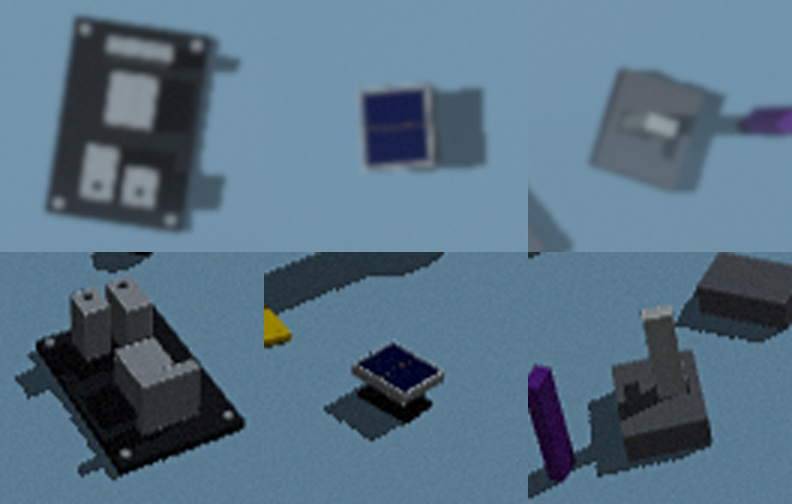

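The jig's left post (larger y) is the long one, so the narrow post is at jig +y and the wide gap at jig −y. The fit needs refining: jig base outline, bright tops, the visible part of the spacer, and 90° alternatives.

```bash
python3 - <<'E'
from h import *
ps=[snapshot("top"),snapshot("scene")]
SPV=[(-6,6,-11,11,-22,50)]
def run(name,q,boxes,pose,fill=False,n=110):
    ms=[near(p,q,proj(p,[pose[:3]])[0]) for p in ps]
    if fill:
        for m in ms:
            if m is None: continue
            c=cv2.findContours(m.astype(np.uint8),cv2.RETR_EXTERNAL,cv2.CHAIN_APPROX_NONE)[0]; h=cv2.convexHull(np.vstack(c))
            t=np.zeros(m.shape,np.uint8); cv2.fillConvexPoly(t,h,1); m|=t>0
    for sel in([0],[1],[0,1]):
        if all(ms[i] is not None for i in sel): print(name,sel,fit([ps[i] for i in sel],[ms[i] for i in sel],boxes,pose,n))
run("jigbase","jig",[jigb(1)[0]],(561.7,-23,0,-9.5),True)
for a in(-19,71):
    run("rack","rack",RACK,(449,-242,0,a),True)
    run("sp","spacer_center",SPV,(453,-233,58,a))
s=SP
run("tile","tile_center",TILE,(500.5,295.5,31,4))
for q,b,o in(("datum",[(0,12,-25,25,0,52)],(32,0)),("post_wide",[(-14,14,-12,12,0,51)],(-66,-16)),("post_narrow",[(-14,26,-12,12,0,51)],(-66,16))):
    a=np.radians(-9.5);x=561.7+o[0]*np.cos(a)-o[1]*np.sin(a);y=-23+o[0]*np.sin(a)+o[1]*np.cos(a); print(q,round(x,1),round(y,1)); run(q,q,b,(x,y,10,-9.5),n=60)
p=ps[0]; g=p["image"].mean(2); 
a=jigb(-1); tops=[(b[0],b[1],b[2],b[3],b[5]-.1,b[5]) for b in a[1:]]
u=proj(p,[(561,-23,40)])[0]; m=np.zeros(g.shape); r,c=int(u[1]),int(u[0]); w=g[r-27:r+27,c-20:c+20]; m[r-27:r+27,c-20:c+20]=np.clip((w-w.min())/(np.percentile(w,97)-w.min()),0,1)
pp=m*(m>.25)
print("tops",fit([p],[pp],tops,(561.7,-23,0,-9.5)))
E
```

```text
jigbase [0] ([561.7, -22.84, -9.25], np.float64(64.5), [3175])
jigbase [1] ([560.87, -25.39, -7.82], np.float64(137.1), [2307])
jigbase [0, 1] ([561.58, -23.27, -9.3], np.float64(234.7), [3175, 2307])
rack [0] ([448.89, -240.85, -19.12], np.float64(32.0), [1042])
rack [1] ([447.47, -243.52, -19.09], np.float64(49.2), [894])
rack [0, 1] ([448.25, -242.15, -20.25], np.float64(116.6), [1042, 894])
sp [0] ([452.38, -232.46, -16.5], np.float64(11.1), [130])
sp [1] ([460.47, -236.74, -21.31], np.float64(28.5), [305])
sp [0, 1] ([452.64, -234.07, -18.86], np.float64(58.9), [130, 305])
rack [0] ([448.11, -241.22, 51.88], np.float64(292.5), [1042])
rack [1] ([450.52, -238.59, 73.37], np.float64(255.7), [894])
rack [0, 1] ([447.61, -241.08, 53.33], np.float64(579.0), [1042, 894])
sp [0] ([452.39, -232.36, -16.51], np.float64(11.1), [130])
sp [1] ([458.77, -236.43, 104.24], np.float64(25.3), [305])
sp [0, 1] ([454.46, -234.68, 29.57], np.float64(100.0), [130, 305])
tile [0] ([500.67, 295.92, 4.3], np.float64(28.1), [692])
tile [1] ([499.13, 295.35, 4.04], np.float64(10.8), [380])
tile [0, 1] ([500.09, 295.56, 3.85], np.float64(43.0), [692, 380])
datum 593.3 -28.3
datum [0] ([593.62, -27.37, -10.31], np.float64(7.4), [187])
datum [1] ([592.29, -29.23, -8.32], np.float64(16.9), [406])
datum [0, 1] ([593.01, -28.76, -9.36], np.float64(34.7), [187, 406])
post_wide 494.0 -27.9
post_wide [0] ([493.9, -27.94, -6.32], np.float64(11.6), [128])
post_wide [1] ([493.2, -29.27, -17.07], np.float64(14.0), [257])
post_wide [0, 1] ([493.22, -28.16, -12.9], np.float64(36.1), [128, 257])
post_narrow 499.2 3.7
post_narrow [0] ([499.81, 4.41, -11.91], np.float64(34.1), [238])
post_narrow [1] ([500.12, 3.71, -18.48], np.float64(62.7), [271])
post_narrow [0, 1] ([499.83, 4.02, -15.77], np.float64(100.9), [238, 271])
tops ([562.24, -22.8, -9.68], np.float64(272.7), [724])
```

Fits agree to about 1 mm:

| Thing | x, y (mm) | yaw (°) |
|---|---|---|
| Jig | 561.7, −22.9 | −9.4 |
| Tile | 500.4, 295.7 | 4.1 |
| Spacer | 452.3, −232.5 | −18.7 |

The wide post is at jig y = −16. I'll move above the tile first.

```bash
cat >> h.py <<'E'
def go(x,y,z,yaw):
    s=sense(); d=np.array([x,y,z])-s["tool_pos"]; a=np.radians(yaw); r=(s["tcp_rot"][2]-yaw+180)%360-180
    print("t",round(s["time"],2),"pos",np.round(s["tool_pos"],1),"rot",np.round(s["tcp_rot"],2),"gap",round(s["finger_gap"],1),"grip",round(s["grip_force"],1),"F",np.round(s["ft_force"],1),
     "\n turn z rad",round(np.radians(r),4),"then shift cm",np.round([(d[0]*np.cos(a)+d[1]*np.sin(a))/10,(d[0]*np.sin(a)-d[1]*np.cos(a))/10,-d[2]/10],3),"rows>=",round(np.linalg.norm(d)/41.7,1))
E
python3 -m handwheel '[[1,0,0,0,0,0,0.098],[1,0,0,0,0,0,0.098],[1,0,0,0,0,0,0.098],[1,1.51,-3.62,0,0,0,0],[1,1.51,-3.62,0,0,0,0],[1,1.51,-3.62,0,0,0,0],[1,1.51,-3.62,0,0,0,0],[1,1.51,-3.62,0,0,0,0],[1,1.51,-3.62,0,0,0,0],[1,1.51,-3.62,0,0,0,0],[1,1.51,-3.62,0,0,0,0],[1,1.51,-3.62,0,0,0,0]]' 60
python3 -m handwheel '[[1,1.51,-3.62,0,0,0,0],[1,1.51,-3.62,0,0,0,0],[1,1.51,-3.62,0,0,0,0],[1,1.51,-3.62,0,0,0,0],[1,1.51,-3.62,0,0,0,0],[1,1.51,-3.62,0,0,0,0],[1,1.51,-3.62,0,0,0,0],[1,1.51,-3.62,0,0,0,0],[1,1.51,-3.62,0,0,0,0],[1,1.51,-3.62,0,0,0,0],[1,1.51,-3.62,0,0,0,0],[1,1.51,-3.62,0,0,0,0]]'
python3 -m handwheel '[[1,1.51,-3.62,0,0,0,0],[1,1.51,-3.62,0,0,0,0],[1,0,0,0,0,0,0],[1,0,0,0,0,0,0]]'
python3 -c "from h import *;go(500.4,295.7,100,4.1)"
```

```text
time: 3.5
tool_pos: [326.7, -224.3, 221.2]
tcp_rot: [180.0, -0.0, 4.0]
ft_force: [0.4, 0.3, 0.3]
finger_gap: 85.7
grip_force: 0.0
time: 4.5
tool_pos: [476.8, 222.5, 221.1]
tcp_rot: [-180.0, -0.0, 4.1]
ft_force: [0.1, 0.7, 0.4]
finger_gap: 85.2
grip_force: 0.0
time: 4.83
tool_pos: [501.2, 296.2, 219.6]
tcp_rot: [180.0, 0.1, 4.2]
ft_force: [-0.5, -0.3, 0.3]
finger_gap: 85.6
grip_force: 0.0
t 4.83 pos [501.2 296.2 219.6] rot [1.7995e+02 1.3000e-01 4.2200e+00] gap 85.6 grip 0.0 F [-0.5 -0.3  0.3] 
 turn z rad 0.0021 then shift cm [-0.082  0.041 11.96 ] rows>= 2.9
```

```bash
python3 -m handwheel '[[1,-0.08,0.02,3.2,0,0,0],[1,0,0,3.2,0,0,0],[1,0,0,3.2,0,0,0],[1,0,0,3.2,0,0,0],[1,0,0,3.0,0,0,0],[1,0,0,2.0,0,0,0],[1,0,0,1.0,0,0,0],[1,0,0,0.5,0,0,0],[1,0,0,0,0,0,0]]' 40
python3 -c "from h import *;go(500.4,295.7,27,4.1)"
python3 -m handwheel '[[-1,0,0,0,0,0,0],[-1,0,0,0,0,0,0],[-1,0,0,0,0,0,0],[-1,0,0,0,0,0,0],[-1,0,0,0,0,0,0],[-1,0,0,0,0,0,0]]' 40
python3 -c "
from h import *;go(500.4,295.7,27,4.1)
p=snapshot('scene');cv2.imwrite('pics/g1.png',cv2.resize(p['image'][110:230,325:485,::-1],(640,480)))"
```

```text
time: 5.58
tool_pos: [500.7, 293.5, 28.0]
tcp_rot: [180.0, 0.0, 4.0]
ft_force: [-0.4, -0.3, 1.3]
finger_gap: 85.7
grip_force: 0.0
t 5.58 pos [500.7 293.5  28. ] rot [1.7998e+02 3.0000e-02 4.0100e+00] gap 85.7 grip 0.0 F [-0.4 -0.3  1.3] 
 turn z rad -0.0015 then shift cm [-0.017 -0.219  0.095] rows>= 0.1
time: 6.08
tool_pos: [501.1, 294.5, 28.4]
tcp_rot: [-180.0, -0.0, 4.1]
ft_force: [0.5, 0.5, -0.7]
finger_gap: 12.4
grip_force: 0.0
t 6.08 pos [501.1 294.5  28.4] rot [-1.7999e+02 -4.0000e-02  4.0600e+00] gap 12.4 grip 0.0 F [ 0.5  0.5 -0.7] 
 turn z rad -0.0006 then shift cm [-0.057 -0.127  0.143] rows>= 0.0
```

View pics/g1.png

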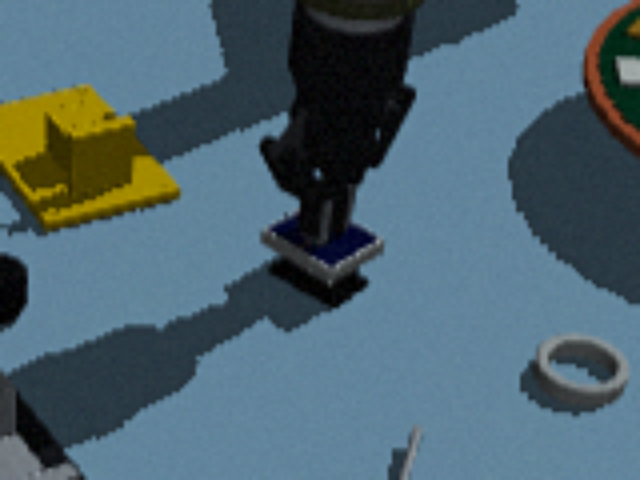

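The fingers appear shut on top of the tile, at crop (320,235), with nothing gripped. I need a closer look from both cameras before moving.

```bash
python3 - <<'E'
from h import *
s=sense();print(s["finger_gap"],s["tool_pos"],s["ft_force"],s["wrist_torque"],s["joint_pos"])
ps=[snapshot('top'),snapshot('scene')]; t=[]
for p in ps:
    print(proj(p,[s["tool_pos"],s["tool_pos"]-[0,0,17],[500.4,295.7,37]]).round(1).tolist())
    u,v=proj(p,[[500.4,295.7,50]])[0].astype(int); t.append(cv2.resize(p['image'][v-30:v+30,u-30:u+30,::-1],(390,390),interpolation=cv2.INTER_NEAREST))
    print([np.round(d["location"],1).tolist()+[round(d["conf"],2)] for d in place_of(p,"tile_center")])
cv2.imwrite('pics/g2.png',np.hstack(t))
E
```

```text
4.654858537026082 [500.93211272 294.42171956  28.23643065] [ 0.28470905  0.26016678 -0.56514114] [-0.02724212  0.02461672  0.00111117] [2.53890733e+01 1.45620834e+01 9.83285200e+01 7.50783441e-04
 6.70900388e+01 1.11326395e+02]
[[191.0, 212.8], [193.0, 213.1], [189.4, 212.8]]
[[502.4, 294.0, 34.4, 0.54]]
[[405.2, 170.9], [404.5, 175.8], [405.7, 168.1]]
[[500.1, 292.8, 31.0, 0.87], [374.9, -119.0, -1.0, 0.4], [449.6, -235.5, 63.1, 0.3]]
```

View pics/g2.png

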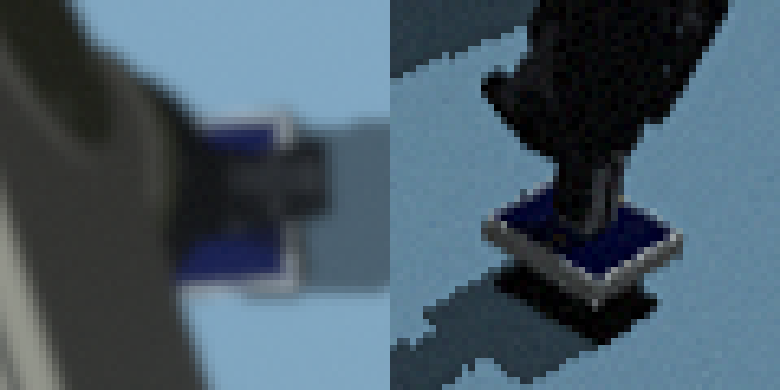

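The scene crop confirms the shut tips sit at about tile-top height, not 17 mm below the reported TCP. I'll open the fingers and look at where the tips really are.

```bash
python3 -m handwheel '[[1,0,0,0,0,0,0],[1,0,0,0,0,0,0],[1,0,0,0,0,0,0],[1,0,0,0,0,0,0],[1,0,0,0,0,0,0],[1,0,0,0,0,0,0]]'
python3 - <<'E'
from h import *
s=sense();print(s["finger_gap"],s["tool_pos"])
p=snapshot('scene'); 
for z in(0,11,28,50,80): print(z,proj(p,[[500.4+dy*.07,294.5-dy,z] for dy in(-42,42)]).round(1).tolist())
print([np.round(d["location"],1).tolist()+[round(d["conf"],2)] for d in place_of(p,"tile_center")][:1])
cv2.imwrite('pics/g3.png',cv2.resize(p['image'][130:200,360:450,::-1],(720,560),interpolation=cv2.INTER_NEAREST))
E
```

```text
time: 6.83
tool_pos: [500.8, 294.3, 28.0]
tcp_rot: [-180.0, 0.0, 4.1]
ft_force: [0.2, -0.2, 0.1]
finger_gap: 72.4
grip_force: 0.0
72.37411423844017 [500.84441612 294.31091664  27.99240504]
0 [[413.8, 173.1], [393.6, 184.9]]
11 [[414.3, 170.0], [394.0, 181.8]]
28 [[415.1, 165.1], [394.6, 176.8]]
50 [[416.1, 158.7], [395.5, 170.3]]
80 [[417.6, 149.7], [396.6, 161.2]]
[[500.1, 296.1, 32.7, 0.85]]
```

View pics/g3.png

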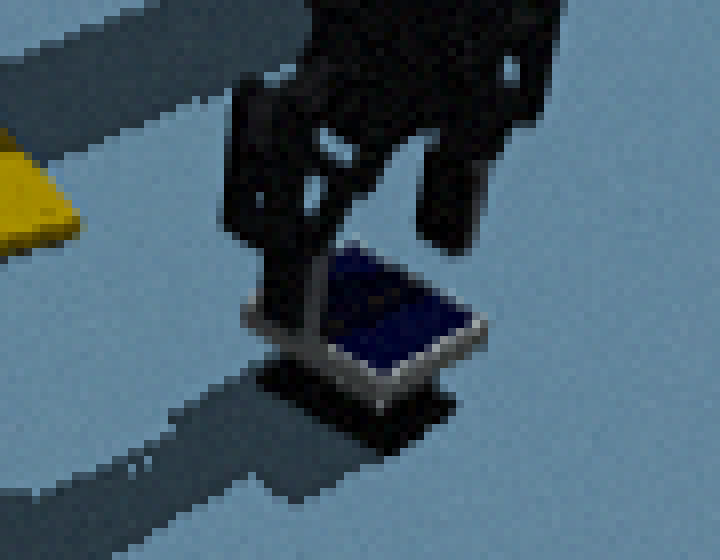

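The tips are actually about 14 mm above the reported TCP (gap 72, tip pixels (395.6,172.5) and (415.6,161.2), so z ≈ 42). The real fingers are therefore about 26 mm higher than reported. I'll descend 25 mm watching the force, then close.

```bash
python3 -m handwheel '[[1,0,0,0,0,0,0],[1,0,0,0.5,0,0,0],[1,0,0,0.5,0,0,0],[1,0,0,0.5,0,0,0],[1,0,0,0,0,0,0]]' 
python3 -m handwheel '[[1,0,0,0.5,0,0,0],[1,0,0,0.5,0,0,0],[1,0,0,0,0,0,0]]' 
python3 -m handwheel '[[-1,0,0,0,0,0,0],[-1,0,0,0,0,0,0],[-1,0,0,0,0,0,0],[-1,0,0,0,0,0,0],[-1,0,0,0,0,0,0],[-1,0,0,0,0,0,0]]' 40
python3 - <<'E'
from h import *
s=sense();print(s["finger_gap"],s["tool_pos"])
p=snapshot('scene'); 
cv2.imwrite('pics/g4.png',cv2.resize(p['image'][130:200,360:450,::-1],(720,560),interpolation=cv2.INTER_NEAREST))
E
```

```text
time: 7.35
tool_pos: [499.7, 293.7, 11.2]
tcp_rot: [179.9, 0.1, 4.1]
ft_force: [0.8, -0.1, -0.6]
finger_gap: 85.4
grip_force: 0.0
time: 7.6
tool_pos: [500.0, 293.9, 1.6]
tcp_rot: [180.0, 0.1, 4.1]
ft_force: [-1.1, -0.6, -0.3]
finger_gap: 85.5
grip_force: 0.0
time: 8.1
tool_pos: [501.2, 294.5, 3.5]
tcp_rot: [-180.0, -0.0, 4.1]
ft_force: [0.4, -1.0, 2.3]
finger_gap: 54.9
grip_force: 42.8
54.93374294505822 [501.20439565 294.50455005   3.46505404]
```

Gripped: gap 55, 43 N. Lift, turn to the jig's yaw and carry it above the pedestal.

```bash
python3 -m handwheel '[[-1,0,0,-0.5,0,0,0],[-1,0,0,-1.5,0,0,0],[-1,0,0,-2.5,0,0,0],[-1,0,0,-2.5,0,0,0.0786],[-1,0,0,0,0,0,0.0786],[-1,0,0,0,0,0,0.0786],[-1,1.10,3.04,0,0,0,0],[-1,1.10,3.04,0,0,0,0],[-1,1.10,3.04,0,0,0,0],[-1,1.10,3.04,0,0,0,0],[-1,1.10,3.04,0,0,0,0],[-1,1.10,3.04,0,0,0,0]]'
python3 -m handwheel '[[-1,1.10,3.04,0,0,0,0],[-1,1.10,3.04,0,0,0,0],[-1,1.10,3.04,0,0,0,0],[-1,1.10,3.04,0,0,0,0],[-1,0,0,0,0,0,0],[-1,0,0,0,0,0,0],[-1,0,0,0,0,0,0]]'
python3 - <<'E'
from h import *
go(559.7,-22.6,25,-9.4)
s=sense(); z=s["tool_pos"][2]+28; ps=[snapshot('scene'),snapshot('top')]; t=[]
for p in ps:
    c=[s["tool_pos"][0],s["tool_pos"][1],z,-9.4]
    m=near(p,"tile_center",proj(p,[c[:3]])[0])
    print(None if m is None else fit([p],[m],TILE,c), [np.round(d["location"],1).tolist()+[round(d["conf"],2)] for d in place_of(p,"tile_center")][:1])
    u,v=proj(p,[[560,-23,70]])[0].astype(int); t.append(cv2.resize(p['image'][v-40:v+40,u-40:u+40,::-1],(400,400),interpolation=cv2.INTER_NEAREST))
cv2.imwrite('pics/g5.png',np.hstack(t))
E
```

```text
time: 9.15
tool_pos: [535.7, 102.1, 73.0]
tcp_rot: [180.0, 0.0, -9.4]
ft_force: [1.0, -0.2, -1.4]
finger_gap: 55.1
grip_force: 42.9
time: 9.73
tool_pos: [559.0, -23.4, 72.8]
tcp_rot: [-180.0, 0.1, -9.5]
ft_force: [-0.2, -0.2, -1.0]
finger_gap: 55.4
grip_force: 43.0
t 9.73 pos [559.  -23.4  72.8] rot [-1.7998e+02  5.0000e-02 -9.5000e+00] gap 55.4 grip 43.0 F [-0.2 -0.2 -1. ] 
 turn z rad -0.0018 then shift cm [ 0.06  -0.089  4.777] rows>= 1.1
([557.19, -21.87, -13.21], np.float64(99.8), [476]) [[558.5, -25.3, 100.5, 0.73]]
None [[560.9, -20.9, 103.9, 0.56]]
```

View pics/g5.png

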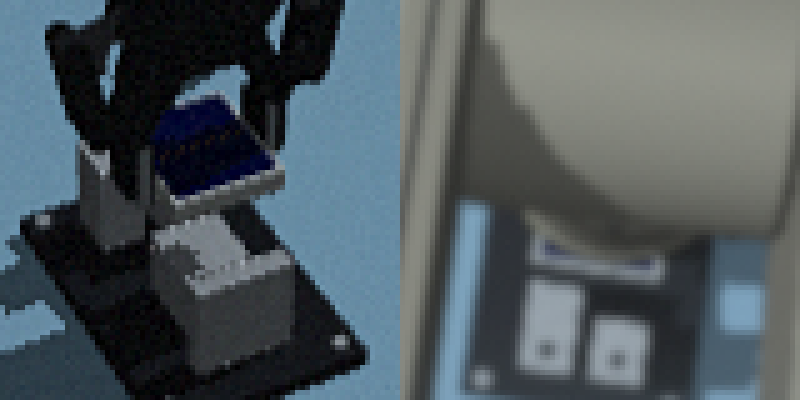

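The tile is held level over the jig, with both fingers outside the wall's width. The reported position puts it at about jig x = −3, y = 0. I'll descend most of the way, then creep.

```bash
python3 -m handwheel '[[-1,0,0,1.5,0,0,0],[-1,0,0,1.5,0,0,0],[-1,0,0,1.0,0,0,0],[-1,0,0,0.5,0,0,0],[-1,0,0,0,0,0,0],[-1,0,0,0,0,0,0]]'
python3 -m handwheel '[[-1,0,0,0.2,0,0,0],[-1,0,0,0.1,0,0,0],[-1,0,0,0,0,0,0]]'
python3 - <<'E'
from h import *
go(559.7,-22.6,25,-9.4)
p=snapshot('scene');u,v=proj(p,[[560,-23,50]])[0].astype(int); cv2.imwrite('pics/g6.png',cv2.resize(p['image'][v-35:v+35,u-45:u+45,::-1],(720,560),interpolation=cv2.INTER_NEAREST))
E
```

```text
time: 10.53
tool_pos: [559.3, -23.5, 28.0]
tcp_rot: [180.0, 0.0, -9.4]
ft_force: [-1.0, -0.2, -1.6]
finger_gap: 55.2
grip_force: 43.0
time: 10.78
tool_pos: [559.8, -23.7, 25.4]
tcp_rot: [-180.0, -0.0, -9.5]
ft_force: [-0.4, 0.2, -1.7]
finger_gap: 54.7
grip_force: 43.0
t 10.78 pos [559.8 -23.7  25.4] rot [-1.80e+02 -5.00e-02 -9.46e+00] gap 54.7 grip 43.0 F [-0.4  0.2 -1.7] 
 turn z rad -0.001 then shift cm [-0.027 -0.106  0.044] rows>= 0.0
```

View pics/g6.png

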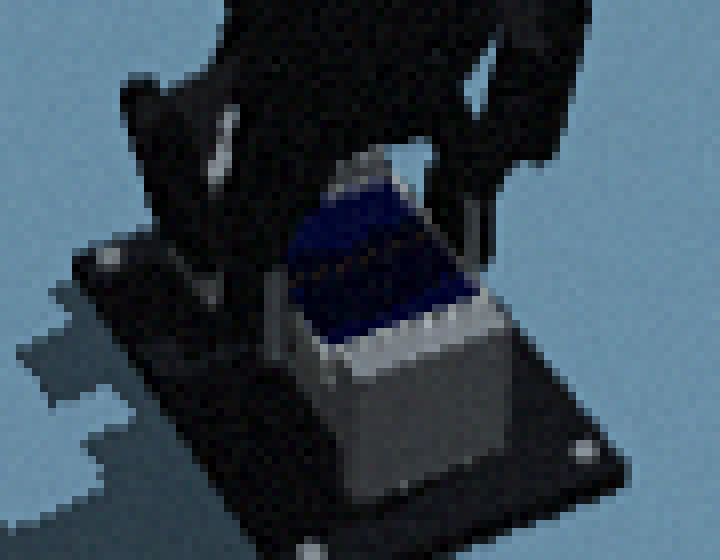

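The tile sits between the fingers just behind the wall, roughly centred and aligned. I'll creep down until it touches.

```bash
python3 -m handwheel '[[-1,0,0,0.1,0,0,0],[-1,0,0,0,0,0,0]]'
python3 -m handwheel '[[-1,0,0,0.1,0,0,0],[-1,0,0,0,0,0,0]]'
python3 -m handwheel '[[-1,0,0,0.05,0,0,0],[-1,0,0,0,0,0,0]]'
```

```text
time: 11.0
tool_pos: [559.5, -23.7, 24.0]
tcp_rot: [-180.0, -0.0, -9.5]
ft_force: [0.4, 0.2, -0.8]
finger_gap: 55.2
grip_force: 43.0
time: 11.17
tool_pos: [559.6, -23.7, 23.5]
tcp_rot: [-180.0, -0.0, -9.5]
ft_force: [-2.6, -0.1, 3.1]
finger_gap: 55.1
grip_force: 43.5
time: 11.33
tool_pos: [559.6, -23.7, 23.4]
tcp_rot: [180.0, -0.0, -9.5]
ft_force: [-4.4, 0.2, 8.5]
finger_gap: 55.3
grip_force: 44.0
```

Contact (8.5 N). Release, lift, and turn towards the spacer's yaw while moving away.

```bash
python3 -m handwheel '[[1,0,0,-0.05,0,0,0],[1,0,0,0,0,0,0],[1,0,0,0,0,0,0],[1,0,0,0,0,0,0],[1,0,0,0,0,0,0],[1,0,0,-0.5,0,0,0],[1,0,0,-2,0,0,0],[1,0,0,-3.5,0,0,0],[1,0,0,-3.5,0,0,0],[1,0,0,-3.5,0,0,0]]'
python3 -m handwheel '[[1,0,0,0,0,0,-0.1173],[1,0,0,0,0,0,-0.1173],[1,0,0,0,0,0,-0.1173],[1,0,0,0,0,0,-0.1173],[1,0,0,0,0,0,-0.1173],[1,0,0,0,0,0,-0.1173],[1,0,0,0,0,0,-0.1173],[1,0,0,0,0,0,-0.1173],[1,0,0,0,0,0,-0.1173],[1,0,0,0,0,0,-0.1173],[1,0,0,0,0,0,-0.1173],[1,0,0,0,0,0,-0.1173]]'
python3 -c "from h import *;go(452.3,-232.5,150,71.3)"
```

```text
time: 12.17
tool_pos: [558.8, -23.6, 154.4]
tcp_rot: [180.0, 0.1, -9.5]
ft_force: [0.9, 0.3, -0.4]
finger_gap: 85.1
grip_force: 0.0
time: 13.17
tool_pos: [559.4, -23.6, 153.4]
tcp_rot: [180.0, -0.0, 71.5]
ft_force: [-0.5, 0.6, -0.3]
finger_gap: 85.7
grip_force: 0.0
t 13.17 pos [559.4 -23.6 153.4] rot [179.99  -0.    71.53] gap 85.7 grip 0.0 F [-0.5  0.6 -0.3] 
 turn z rad 0.004 then shift cm [-23.219  -3.45    0.335] rows>= 5.6
```

```bash
python3 -m handwheel '[[1,-3.3,-0.49,0,0,0,0],[1,-3.3,-0.49,0,0,0,0],[1,-3.3,-0.49,0,0,0,0],[1,-3.3,-0.49,0,0,0,0],[1,-3.3,-0.49,0,0,0,0],[1,-3.3,-0.49,0,0,0,0],[1,-3.4,-0.49,0,0,0,0],[1,0,0,0,0,0,0],[1,0,0,0,0,0,0]]'
python3 - <<'E'
from h import *
go(452.3,-232.5,150,71.3)
ps=[snapshot('top'),snapshot('scene')]; t=[]
c=(559.5,-23.5,51,-9.4)
ms=[near(p,"tile_center",proj(p,[c[:3]])[0]) for p in ps]
for i in(0,1): print(i,None if ms[i] is None else fit([ps[i]],[ms[i]],TILE,c))
D=[(0,12,-25,25,0,52)]; d=(593.3,-28.3,10,-9.4)
for i in(0,1):
    m=near(ps[i],"datum",proj(ps[i],[d[:3]])[0]); print("datum",i,None if m is None else fit([ps[i]],[m],D,d,60))
for p,X in((ps[0],[560,-23,50]),(ps[1],[560,-23,50]),(ps[1],[452,-232,80])):
    u,v=proj(p,[X])[0].astype(int); t.append(cv2.resize(p['image'][v-40:v+30,u-22:u+22,::-1] if X[0]<500 else p['image'][v-35:v+35,u-22:u+22,::-1],(264,420),interpolation=cv2.INTER_CUBIC))
cv2.imwrite('pics/g7.png',np.hstack(t))
E
```

```text
time: 13.92
tool_pos: [451.5, -233.7, 153.4]
tcp_rot: [180.0, 0.0, 71.0]
ft_force: [0.7, 0.5, -0.3]
finger_gap: 85.3
grip_force: 0.0
t 13.92 pos [ 451.5 -233.7  153.4] rot [1.7997e+02 1.0000e-02 7.0990e+01] gap 85.3 grip 0.0 F [ 0.7  0.5 -0.3] 
 turn z rad -0.0054 then shift cm [0.14  0.042 0.343] rows>= 0.1
0 ([559.63, -22.87, -8.9], np.float64(28.7), [662])
1 ([556.1, -23.28, -10.52], np.float64(74.0), [510])
datum 0 ([595.44, -29.17, -11.83], np.float64(28.9), [151])
datum 1 ([592.35, -29.38, -7.99], np.float64(16.4), [405])
```

View pics/g7.png

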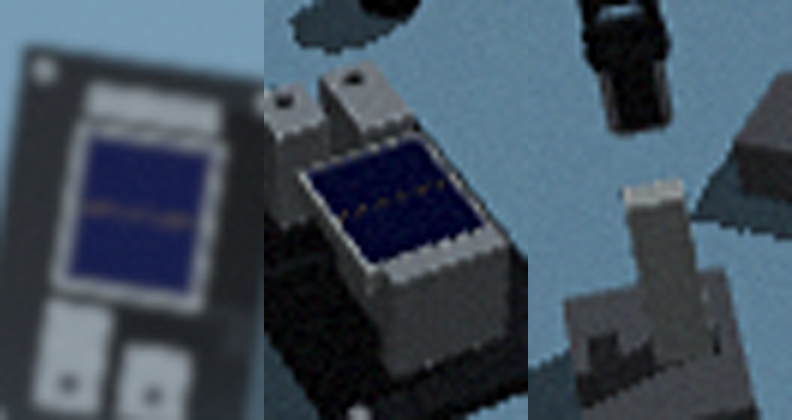

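The tile lies flat on the pedestal at (559.6,−22.9), yaw −8.9°, so jig x ≈ −2 and y ≈ 0, with a gap of about 18 mm at the wide post. The gripper is above the spacer. Now I descend to grip it about 60 mm above its foot.

```bash
python3 -m handwheel '[[1,0.05,0.04,3,0,0,0],[1,0,0,3,0,0,0],[1,0,0,2.5,0,0,0],[1,0,0,1.6,0,0,0],[1,0,0,1,0,0,0],[1,0,0,0,0,0,0],[-1,0,0,0,0,0,0],[-1,0,0,0,0,0,0],[-1,0,0,0,0,0,0],[-1,0,0,0,0,0,0],[-1,0,0,0,0,0,0],[-1,0,0,0,0,0,0]]' 60
python3 -m handwheel '[[-1,0,0,0,0,0,0],[-1,0,0,0,0,0,0],[-1,0,0,0,0,0,0]]'
```

```text
time: 15.22
tool_pos: [453.1, -232.1, 42.6]
tcp_rot: [179.9, 0.0, 71.2]
ft_force: [0.9, -0.3, -0.8]
finger_gap: 12.2
grip_force: 0.1
time: 15.47
tool_pos: [453.1, -232.2, 42.7]
tcp_rot: [179.9, 0.0, 71.2]
ft_force: [-0.8, 0.6, 5.2]
finger_gap: 11.1
grip_force: 59.2
```

```bash
python3 -m handwheel '[[-1,0,0,-0.5,0,0,0],[-1,0,0,-1,0,0,0],[-1,0,0,-1.5,0,0,0],[-1,0,0,-3,0,0,0],[-1,0,0,-3,0,0,-0.082],[-1,0,0,0,0,0,-0.082],[-1,3,0.42,0,0,0,0],[-1,3,0.42,0,0,0,0],[-1,3,0.42,0,0,0,0],[-1,3,0.42,0,0,0,0],[-1,3,0.42,0,0,0,0],[-1,3,0.42,0,0,0,0]]'
python3 -m handwheel '[[-1,3,0.4,0,0,0,0],[-1,0,0,0,0,0,0],[-1,0,0,0,0,0,0],[-1,0,0,0,0,0,0]]'
python3 - <<'E'
from h import *
go(517.0,-28.9,63,80.6)
ps=[snapshot('scene'),snapshot('top')]
p=ps[0]
for p in ps:
    c=(517,-29,148,-9.4); m=near(p,"spacer_center",proj(p,[c[:3]])[0]); print(None if m is None else (m.sum(),np.nonzero(m)[0].max()),[np.round(d["location"],1).tolist()+[round(d["conf"],2)] for d in place_of(p,"spacer_center")][:2])
p=ps[0]
for z in(98,103,93): print(z,proj(p,[[517-6,-28-11,z],[517+6,-30-11,z],[517+8,-30+11,z]]).round(1).tolist())
u,v=proj(p,[[540,-25,80]])[0].astype(int); print(u-40,v-35); cv2.imwrite('pics/g8.png',cv2.resize(p['image'][v-35:v+35,u-45:u+45,::-1],(720,560),interpolation=cv2.INTER_NEAREST))
E
```

```text
time: 16.47
tool_pos: [507.2, -57.0, 132.8]
tcp_rot: [180.0, 0.0, 80.6]
ft_force: [0.9, -1.3, 0.6]
finger_gap: 11.3
grip_force: 58.9
time: 16.8
tool_pos: [515.7, -29.6, 132.3]
tcp_rot: [-180.0, 0.0, 80.6]
ft_force: [-0.6, -1.1, -0.0]
finger_gap: 11.2
grip_force: 58.9
t 16.8 pos [515.7 -29.6 132.3] rot [-1.7999e+02  2.0000e-02  8.0640e+01] gap 11.2 grip 58.9 F [-0.6 -1.1 -0. ] 
 turn z rad 0.0007 then shift cm [0.09  0.12  6.932] rows>= 1.7
(np.int64(171), np.int64(200)) [[454.7, -324.2, 50.6, 0.83], [594.7, -29.8, 11.8, 0.67]]
None []
98 [[308.1, 199.4], [310.4, 202.4], [318.6, 199.2]]
103 [[308.1, 197.7], [310.3, 200.7], [318.6, 197.6]]
93 [[308.2, 201.0], [310.4, 204.0], [318.6, 200.8]]
280 174
```

View pics/g8.png

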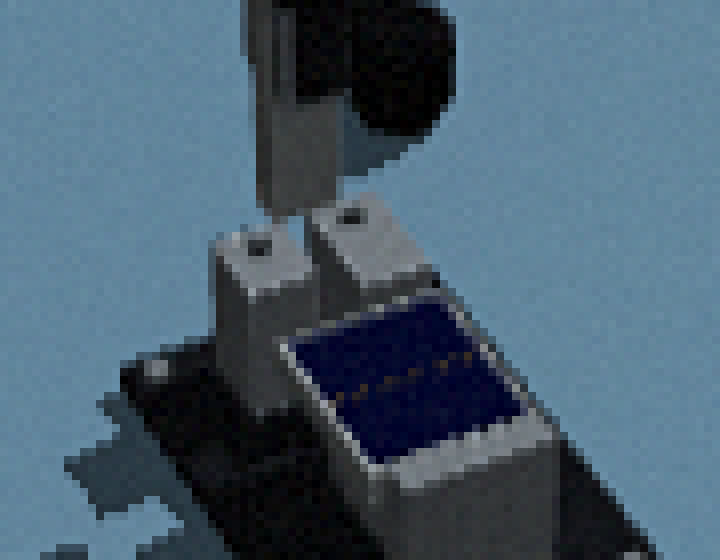

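The spacer hangs upright behind the gap: foot corners at about (307,200) and (317.5,200), so foot z ≈ 98 and grip tips 44 mm above the foot. That was my last picture, so from here I use numbers. Shift slightly, go down to just above the tile and average the readings.

```bash
python3 -m handwheel '[[-1,0.09,0.1,1,0,0,0],[-1,0,0,1.2,0,0,0],[-1,0,0,1,0,0,0],[-1,0,0,0,0,0,0],[-1,0,0,0,0,0,0]]'
python3 -m handwheel '[[-1,0,0,0,0,0,0]]'
python3 -m handwheel '[[-1,0,0,0,0,0,0]]'
python3 - <<'E'
from h import *
go(517.0,-28.9,100,80.6)
ps=[snapshot('scene'),snapshot('top')]
c=(517,-29,116,-9.4)
for p in ps:
    for d in trace(p,"spacer_center"):
        m=d["pixels"]; v,u=np.nonzero(m); e=proj(p,[c[:3]])[0]
        if np.hypot(u.mean()-e[0],v.mean()-e[1])<30: print("mask",d["conf"],m.sum(),u.min(),u.max(),v.min(),v.max(), fit([p],[m],[(-6,6,-11,11,-50,-6)],c,60))
    m=near(p,"tile_center",proj(p,[[559.6,-23,51]])[0]); print("tile",None if m is None else fit([p],[m],TILE,(559.6,-23,51,-9)))
E
```

```text
time: 17.52
tool_pos: [515.6, -28.5, 98.2]
tcp_rot: [-179.8, 0.0, 80.6]
ft_force: [-0.1, -0.1, -0.6]
finger_gap: 10.9
grip_force: 58.9
time: 17.6
tool_pos: [516.7, -28.7, 99.7]
tcp_rot: [-180.0, 0.0, 80.6]
ft_force: [0.1, 0.4, -1.5]
finger_gap: 11.4
grip_force: 58.9
time: 17.68
tool_pos: [517.3, -28.7, 100.4]
tcp_rot: [180.0, 0.0, 80.6]
ft_force: [0.1, -0.4, -1.0]
finger_gap: 11.3
grip_force: 58.9
t 17.68 pos [517.3 -28.7 100.4] rot [179.97   0.    80.6 ] gap 11.3 grip 58.9 F [ 0.1 -0.4 -1. ] 
 turn z rad -0.0 then shift cm [-0.023 -0.024  0.038] rows>= 0.0
tile ([550.76, -23.31, -11.49], np.float64(105.4), [449])
mask 0.75 16 311 317 215 217 ([471.5, 55.75, -45.47], np.float64(16.0), [16])
tile None
```

Position is on target. I'll enter the gap in small steps and watch the force.

```bash
python3 -m handwheel '[[-1,0,0,0.3,0,0,0],[-1,0,0,0.3,0,0,0],[-1,0,0,0.2,0,0,0],[-1,0,0,0,0,0,0]]'
python3 -m handwheel '[[-1,0,0,0.2,0,0,0],[-1,0,0,0.2,0,0,0],[-1,0,0,0,0,0,0]]'
python3 -m handwheel '[[-1,0,0,0.3,0,0,0],[-1,0,0,0.3,0,0,0],[-1,0,0,0,0,0,0]]'
```

```text
time: 18.32
tool_pos: [516.4, -28.6, 91.1]
tcp_rot: [-179.9, 0.0, 80.6]
ft_force: [0.7, -0.3, -0.8]
finger_gap: 11.1
grip_force: 58.9
time: 18.57
tool_pos: [516.7, -28.7, 87.5]
tcp_rot: [-180.0, 0.0, 80.6]
ft_force: [-0.3, 0.2, -0.3]
finger_gap: 11.3
grip_force: 58.9
time: 18.82
tool_pos: [516.5, -28.6, 81.2]
tcp_rot: [-179.9, -0.0, 80.6]
ft_force: [-0.5, -0.2, -0.9]
finger_gap: 11.3
grip_force: 58.9
```

```bash
python3 -m handwheel '[[-1,0,0,0.3,0,0,0],[-1,0,0,0.3,0,0,0],[-1,0,0,0,0,0,0]]'
python3 -m handwheel '[[-1,0,0,0.4,0,0,0],[-1,0,0,0.4,0,0,0],[-1,0,0,0.3,0,0,0],[-1,0,0,0,0,0,0],[-1,0,0,0,0,0,0]]'
python3 - <<'E'
from h import *
ps=[snapshot('top'),snapshot('scene')]
c=(559.6,-23,51,-9.4)
for i,p in enumerate(ps):
    m=near(p,"tile_center",proj(p,[c[:3]])[0]); print(i,None if m is None else fit([p],[m],TILE,c), [np.round(d["location"],1).tolist()+[round(d["conf"],2)] for d in place_of(p,"tile_center")][:1])
E
```

```text
time: 19.07
tool_pos: [516.5, -28.7, 75.2]
tcp_rot: [-179.9, 0.0, 80.6]
ft_force: [-0.0, -0.2, -0.1]
finger_gap: 11.4
grip_force: 58.9
time: 19.48
tool_pos: [516.6, -28.6, 64.6]
tcp_rot: [-180.0, -0.0, 80.6]
ft_force: [0.8, 0.4, -1.2]
finger_gap: 11.3
grip_force: 58.9
0 None []
1 ([550.52, -21.98, -14.59], np.float64(82.8), [485]) [[560.1, -24.6, 53.7, 0.95]]
```

Foot z ≈ 30, inside the gap with no contact. Now a gentle push along jig +x (tool +y) in half-millimetre steps.

```bash
python3 -m handwheel '[[-1,0,0.05,0,0,0,0],[-1,0,0.05,0,0,0,0],[-1,0,0.05,0,0,0,0],[-1,0,0.05,0,0,0,0],[-1,0,0,0,0,0,0]]'
python3 -m handwheel '[[-1,0,0.05,0,0,0,0],[-1,0,0.05,0,0,0,0],[-1,0,0,0,0,0,0]]'
python3 -m handwheel '[[-1,0,0.05,0,0,0,0],[-1,0,0,0,0,0,0]]'
```

```text
time: 20.2
tool_pos: [519.1, -29.1, 65.0]
tcp_rot: [180.0, -0.0, 80.6]
ft_force: [0.5, 0.1, -1.1]
finger_gap: 11.4
grip_force: 58.9
time: 20.45
tool_pos: [520.0, -29.2, 65.0]
tcp_rot: [180.0, -0.0, 80.6]
ft_force: [-0.4, 0.0, -0.3]
finger_gap: 11.6
grip_force: 58.9
time: 20.62
tool_pos: [520.3, -29.3, 65.0]
tcp_rot: [-180.0, 0.0, 80.6]
ft_force: [-0.1, -0.4, -0.6]
finger_gap: 11.0
grip_force: 58.9
```

```bash
python3 -m handwheel '[[-1,0,0.05,0,0,0,0],[-1,0,0,0,0,0,0]]'
python3 -m handwheel '[[-1,0,0.05,0,0,0,0],[-1,0,0,0,0,0,0]]'
```

```text
time: 20.78
tool_pos: [520.8, -29.4, 64.9]
tcp_rot: [-180.0, 0.0, 80.6]
ft_force: [-0.4, 1.0, -0.5]
finger_gap: 11.2
grip_force: 59.0
time: 20.95
tool_pos: [521.4, -29.4, 64.9]
tcp_rot: [-180.0, -0.0, 80.6]
ft_force: [-0.4, -0.5, -0.7]
finger_gap: 11.1
grip_force: 58.9
```

```bash
python3 -m handwheel '[[-1,0,0.05,0,0,0,0],[-1,0,0,0,0,0,0]]'
python3 -m handwheel '[[-1,0,0.05,0,0,0,0],[-1,0,0,0,0,0,0]]'
python3 -m handwheel '[[-1,0,0.03,0,0,0,0],[-1,0,0,0,0,0,0]]'
```

```text
time: 21.12
tool_pos: [522.0, -29.6, 65.0]
tcp_rot: [180.0, 0.0, 80.6]
ft_force: [0.0, -1.1, -0.7]
finger_gap: 11.1
grip_force: 58.9
time: 21.28
tool_pos: [522.4, -29.6, 64.9]
tcp_rot: [-180.0, -0.0, 80.6]
ft_force: [0.3, -1.2, -0.6]
finger_gap: 11.3
grip_force: 58.7
time: 21.45
tool_pos: [522.5, -29.6, 64.9]
tcp_rot: [-180.0, -0.0, 80.6]
ft_force: [-2.0, -0.1, -0.1]
finger_gap: 11.7
grip_force: 59.0
```

```bash
python3 -m handwheel '[[-1,0,0.03,0,0,0,0],[-1,0,0,0,0,0,0]]'
python3 -m handwheel '[[-1,0,0.03,0,0,0,0],[-1,0,0,0,0,0,0],[-1,0,0,0,0,0,0]]'
python3 -m handwheel '[[-1,0,0.03,0,0,0,0],[-1,0,0,0,0,0,0]]'
```

```text
time: 21.62
tool_pos: [522.5, -29.6, 64.9]
tcp_rot: [-179.9, 0.0, 80.6]
ft_force: [-4.6, 1.0, 2.7]
finger_gap: 11.2
grip_force: 59.3
time: 21.87
tool_pos: [522.6, -29.6, 64.9]
tcp_rot: [-179.9, 0.0, 80.6]
ft_force: [-6.5, 1.0, 4.1]
finger_gap: 11.1
grip_force: 59.4
time: 22.03
tool_pos: [522.7, -29.6, 64.9]
tcp_rot: [-179.9, 0.0, 80.6]
ft_force: [-7.5, 1.1, 4.1]
finger_gap: 11.2
grip_force: 59.6
```

The force rises while the position stops at x ≈ 522.6, so the tile is against the wall with about 7.5 N. Hold, then check the tile's pose with a fit that ignores pixels hidden by the gripper.

```bash
python3 -m handwheel '[[-1,0,0,0,0,0,0],[-1,0,0,0,0,0,0],[-1,0,0,0,0,0,0],[-1,0,0,0,0,0,0],[-1,0,0,0,0,0,0],[-1,0,0,0,0,0,0]]'
python3 - <<'E'
from h import *
p=snapshot('scene'); im=p["image"].astype(int)
c=(561.5,-23.,51,-9.4); o=np.floor(proj(p,[c[:3]])[0])-40; n=80
m=near(p,"tile_center",proj(p,[c[:3]])[0]); r,k=int(o[1]),int(o[0]); M=m[r:r+n,k:k+n].astype(float)
g=im[r:r+n,k:k+n]; dark=(g.max(2)<40)
wall=sum(render(p,[b],(561.7,-22.9,0,-9.4),o,n) for b in[jigb(-1)[2]])>0
sp=render(p,[(-44,-32,-23,-1,30,130)],(561.7,-22.9,0,-9.4),o,n)>0
w=~(dark|wall|sp)
f=lambda v:np.sum(w*(render(p,TILE,(v[0],v[1],51,v[2]),o,n)-M)**2)
x0=np.array([561.5,-23,-9.4]); q=minimize(f,x0,method="Nelder-Mead",options=dict(initial_simplex=np.vstack([x0,x0+[4,0,0],x0+[0,4,0],x0+[0,0,6]])))
print(q.x.round(2),round(q.fun,1),f(x0).round(1),M.sum())
for yaw in(-13,-11,-9.4,-8,-6): print(yaw,f([q.x[0],q.x[1],yaw]).round(1),end=" ")
s=sense(); print("\n",s["time"],s["tool_pos"].round(1) if hasattr(s["tool_pos"],"round") else s["tool_pos"],np.round(s["ft_force"],1),np.round(s["wrist_torque"],2),s["grip_force"])
print([np.round(d["location"],1).tolist()+[round(d["conf"],2)] for d in place_of(p,"spacer_center")][:3])
E
```

```text
time: 22.53
tool_pos: [522.6, -29.6, 64.8]
tcp_rot: [-179.9, 0.0, 80.6]
ft_force: [-8.3, 1.4, 3.7]
finger_gap: 11.3
grip_force: 59.6
[561.24 -23.8   -7.12] 8.9 13.5 474.0
-13 15.2 -11 12.0 -9.4 10.5 -8 9.4 -6 10.0 
 22.6333 [522.6 -29.7  64.9] [-7.1  0.3  4.7] [0.25 1.43 0.05] 59.57239866256714
[[454.1, -327.4, 52.9, 0.59]]
```

```bash
python3 -c "from bench import *;print(hand_in())"
```

```text
the job is handed in; nothing more can be done
None
```

I handed the job in at about 22.6 s: the tile sits centred on the pedestal, pressed against the datum wall at about 7–8 N by the still-gripped spacer, whose foot is at about z = 30 mm in the wide gap. Nothing else on the bench was touched; the one weak check is flush alignment, because the final camera fit only pins the tile's yaw to about 2° and I relied on the push squaring it up.

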